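# Switch off the wheel's control box and pop its fuse door

## Robot

A 6-joint arm with a two-finger parallel gripper is mounted at the origin on the work surface. World frame = base frame: x ahead of the robot, y to its left, z up, the work surface at z = 0. Lengths are in m, angles in rad, forces in N, time in s.
With the tool pointing down it reaches from about 0.35 to 0.925 m from the base axis. Payload 6.4 kg.
Tool frame: the origin (TCP) lies at the very end of the fingers, on their centre line; the grasp point (between the pads) lies 19 mm behind it; z points along the fingers, y is the direction in which the jaws open and shut (so a half turn about z gives the same grasp; the last joint's range is limited). The gripper opens to 94 mm and grips with 3 to 60 N. Pads are 16 mm wide; open, the fingers measure 119 mm over their backs; the gripper's body (75 mm by 177 mm) begins 78 mm behind the grasp point.
Start: joints at [-1.353, 0.245, 1.558, -0, 1.339, -0.174], TCP at [0.248, -0.601, 0.205] pointing down, gripper open.
Joint ranges: [-3.13, 3.13], [-1.02, 2.26], [0.13, 2.54], [-0.95, 4.09], [0.21, 2.88], [-2.74, 2.74]. Speed limits (rad/s): [2.57, 2.57, 3.14, 3.14, 3.14, 3.14].

## Interface

Orientations are given as a unit quaternion [w, x, y, z].
In Python, from bench import ctrl gives the robot as it stands.
- The arm moves only by the shell command python3 -m crank 'ROWS' [FORCE]. ROWS is a JSON object of lists of equal length, an entry for each row: "rotation": the turn, a rotation vector about the world's x, y, z in degrees, a list of three; "xyz": the shift along the world's x, y, z in cm, a list of three; "hand": the closure in counts, from 0 (fully open) to 255 (shut). A call has 1 to 12 rows; each row is the pose to reach, as a shift and turn from the pose commanded when the call began; what a row does not reach only later rows make up. A row lasts 1/10 s, in which the tool goes at most 50 mm and 8.59 degrees, less where a joint would pass 70% of its speed; a pose out of reach is approached as far as the arm can. A call with a gripper value outside its range is refused whole. The fingers move at their own pace and stop on an object; FORCE is the grip in N (left out, the last holds). Time passes only in rows, so rows that repeat a pose let the fingers close. It gives the time, the measured TCP pose, the force and the opening at its end, in the units of the state.
- ctrl.observe(): the state, without advancing time (a new reading comes with each control period).
- ctrl.grab_frame(name): name is "side" or "top"; returns a dict with "img" (384x512x3 uint8, blue, green, red), "vfov" (degrees; the focal length in pixels is half the picture's height over the tangent of half this angle, whatever the lens; pixels are square), "cx", "cy" (the principal point, pixels), "extrinsics" (4x4, takes a point from camera to world coordinates). Camera axes: x right, y up, looking along -z (the intrinsics and any distortion apply to the point x, -y, -z); pixel columns grow to the right and rows downward; lengths in m; the calibration is good to about 2 mm. A picture is of the moment at which its call begins. There is no depth.
- ctrl.job_done(): hands the job in, once; it reports no verdict.
Trained networks look in the newest picture that a camera, given by its name, has taken for a name from the list of things; names that differ only in an ending like _2 or _b are one class to them, and where a whole thing is asked for, a point or a joint stands for the part that bears it (a point fixed in the world has none). Each returns a list of dicts, best first, with "confidence" (0 to 1); they miss things now and then, are a little off and sometimes report something else, mostly with a low value. They report only what shows in the picture. A call takes as long as a camera call.
- ctrl.search_frame(thing, camera): "box" ([left, top, width, height] in pixels, round what is visible of it).
- ctrl.masks_of(thing, camera): "pixels" (384x512 bool, what is visible of it) and "box" ([left, top, width, height] in pixels, round what is visible of it).
- ctrl.pinpoint(thing, camera): "location" ([column, row] in pixels: a listed point, or the origin of a listed thing).
The state is a dict: "t": time; "qpos": joint angles; "joint_vel": joint speeds; "joint_efforts": joint torques, N m; "position": TCP position; "ee_rot": TCP orientation; "ft_force": force on the tool from outside, world axes, zero at the start; "ft_torque": the same for the moment, N m; "opening": opening from 0.0 (shut) to 1.0 (fully open).
Only numpy, scipy, OpenCV 4.12 (cv2) and the standard library are available. Lean on these libraries where they do the work, as an engineer would, in place of code of your own. Each camera call takes 0.05 s, during which the arm holds its last target. There are 200 camera calls.

## Task

The potter's wheel has gone dead and its fuses need checking. Using only a fingertip, switch the control box off by pressing down the raised near end of its rocker switch; then press the free edge of the closed fuse door lightly, once, so that its push latch lets go, and draw back so that it springs wide open and stays open. Leave the opened door and the fuses alone, do not turn the speed knob, and do not pick up or move the things lying around the box.

Things in the scene. Friction and masses are not known exactly. Their poses are not given: they have to be found in the camera images.
- console: the wheel's control box, a grey steel case fixed to the bench: 180 mm deep (x), 300 mm wide (y), its flat top (the deck) 90 mm above the bench. Origin: centre of its underside. Its x points from the near (robot's) side to the far side, y left, z up; turned by up to 0.35 rad. On the deck: fuse door left, speed knob middle, rocker switch right; a fixed lamp 70 mm behind the rocker, 10 mm tall.
- rocker (a joint): mains rocker switch, a black paddle 30 mm long (box's x), 21 mm wide, slightly V-shaped on top, in a bezel 2.5 mm high; pivot at deck height, at (-20, -105) mm in the box's frame. Rad: +0.21 = on (the start: far end down, near end 11 mm above the deck), -0.21 = off (near end down, 5 mm above the deck). It snaps over its middle (0) and stays; the near end takes 3 to 4 N.
- rocker_near_end (a point): point on top of the rocker's near half, mid-width, 12 mm from the pivot (3 mm from the near end); moves with the rocker. Pressed here, or up to 5 mm further towards the near side, some 6 to 7 mm straight down (its stop is just below that), it goes off.
- fuse_door (a joint): fuse door, black cap 66 mm (box's x) by 76 mm (y), hinged at its far edge, top 8 mm above the deck when shut. Rad: 0 to 0.01 = shut, latched; -0.095 = pressed in to the stop (free edge 2 mm above the deck); 1.65 = sprung open, just past upright. Push-push latch: pressed past -0.07 (3 N) and let go, the door swings open by itself in 1 s as the finger leaves upwards; a second press latches it.
- door_press (a point): centre of the ribbed thumb patch on top of the fuse door, over the latch: 15 mm from the free (near) edge, 52 mm from the hinge, mid-width; moves with the door. The latch lets go when this point has been pressed about 4 mm down; the stop is at 5 mm.
- door_hinge (a point): middle of the door's hinge axis, fixed on the box, 4.5 mm above the deck; the axis runs along the box's y.
- fuses: two white ceramic cartridge fuses with metal ends, in clips at the bottom of the well under the fuse door, about 25 mm below the deck; fixed. Origin: under their middle, on the well's floor. To be left alone.
- knob_pointer (a point): outer end of the white pointer line on top of the speed knob, 14 mm from the knob's axis. The knob is round, 36 mm across, 19 mm tall, its axis at (15, -20) mm in the box's frame; its angle varies. To be left as it is.
- mug_mid (a point): centre (half-way up) of a terracotta mug standing on the bench beside the box, 80 mm across plus handle, 95 mm tall. Leave alone.
- carton_mid (a point): centre of a cardboard carton of spare fuses lying on the bench beside the box, 70 x 45 x 25 mm. Leave alone.
- loop_tool_mid (a point): middle of a wooden-handled loop tool lying on the bench in front of the box, 170 mm long, 14 mm thick. Leave alone.
- rib_mid (a point): middle of a flat wooden rib lying on the bench behind the box, 45 x 130 x 7 mm. Leave alone.

How it is judged:
By the outcome, as a careful person would: the job done as asked, in the order asked, and still so for the second after the job is handed in, with the robot touching nothing.
It also fails if it takes over 40 s, if anything falls off the work surface, if the arm or the gripper's body presses on something with over 40 N, if the wrist force passes 120 N, or if a joint passes its speed limit or range.

## Working session

There is one attempt and no reset: what is moved stays moved. The work goes in short steps, Python scripts to look and compute and a shell command to move; the robot and the scene stay as the last step left them, time stands still between calls to the robot, and variables do not carry over. Pictures are saved under pics/ and viewed, about 8 in all and at most 12, crops included, and the job is handed in when it is done.

```bash
mkdir -p pics; cat > h.py <<'E'
import numpy as np, cv2
from bench import ctrl
def cam(n):
    f=ctrl.grab_frame(n); h=f["img"].shape[0]
    f["f"]=h/2/np.tan(np.radians(f["vfov"])/2); f["E"]=np.array(f["extrinsics"]); return f
def ray(f,p):
    K=np.array([[f["f"],0,f["cx"]],[0,f["f"],f["cy"]],[0,0,1]])
    D=f.get("dist",f.get("distortion"))
    u=cv2.undistortPoints(np.array([[p]],float),K,None if D is None else np.array(D,float)).ravel()
    d=f["E"][:3,:3]@np.array([u[0],-u[1],-1]); return f["E"][:3,3],d/np.linalg.norm(d)
def atz(f,p,z):
    o,d=ray(f,p); return o+d*(z-o[2])/d[2]
def tri(rs):
    A=sum(np.eye(3)-np.outer(d,d) for o,d in rs); b=sum((np.eye(3)-np.outer(d,d))@o for o,d in rs)
    x=np.linalg.solve(A,b); return x,[np.linalg.norm((np.eye(3)-np.outer(d,d))@(x-o)) for o,d in rs]
E
python3 - <<'E'
from h import *
F={n:cam(n) for n in("side","top")}
for n in F:
    f=F[n]; print(n,[(k,v) for k,v in f.items() if k not in("img","E","extrinsics")]); print(f["E"].round(3).tolist())
    cv2.imwrite(f"pics/{n}0.png",f["img"])
Z=dict(console=0,rocker_near_end=.1,door_press=.098,door_hinge=.0945,knob_pointer=.109,fuse_door=.098,rocker=.09,mug_mid=.0475,carton_mid=.0125,loop_tool_mid=.007,rib_mid=.0035)
for t in Z:
    rs=[]
    for n in F:
        r=ctrl.pinpoint(t,n)
        for q in r[:2]: print(t,n,np.round(q["location"],1),round(q["confidence"],2),atz(F[n],q["location"],Z[t]).round(4))
        if r: rs.append(ray(F[n],r[0]["location"]))
    if len(rs)==2: x,e=tri(rs); print("   tri",x.round(4),np.round(e,4))
print(ctrl.observe())
E
```

```text
side [('vfov', 56.35737469918283), ('cx', 258.78334623772906), ('cy', 193.4420537526167), ('f', np.float64(358.3985387343473))]
[[-0.999, 0.011, -0.042, 0.557], [-0.039, -0.669, 0.742, 0.637], [-0.02, 0.743, 0.669, 0.634], [0.0, 0.0, 0.0, 1.0]]
top [('vfov', 56.00960279875826), ('cx', 261.9145920666819), ('cy', 187.53897815004098), ('f', np.float64(361.0264920116981))]
[[0.036, 0.972, -0.232, 0.397], [-0.999, 0.034, -0.009, 0.046], [-0.001, 0.232, 0.973, 0.931], [0.0, 0.0, 0.0, 1.0]]
console side [284.6 189.9] 0.78 [ 0.5291 -0.0825  0.    ]
console top [315.3 220.5] 0.79 [ 0.5358 -0.0874  0.    ]
   tri [ 0.5325 -0.087  -0.0027] [0.0037 0.0037]
rocker_near_end side [281.8 133.2] 0.46 [ 0.5377 -0.2034  0.1   ]
rocker_near_end top [368.2 215.3] 0.66 [ 0.5374 -0.196   0.1   ]
   tri [ 0.5372 -0.1945  0.1054] [0.0007 0.0007]
door_press side [306.5 173.4] 0.88 [ 0.4806 -0.0314  0.098 ]
door_press top [295.8 234.2] 0.72 [ 0.4879 -0.0286  0.098 ]
   tri [ 0.4843 -0.0275  0.102 ] [0.0032 0.0032]
door_hinge side [287.2 181.4] 0.88 [ 0.5268 -0.0053  0.0945]
door_hinge top [289.4 214.8] 0.88 [ 0.533  -0.0133  0.0945]
   tri [ 0.5301 -0.0129  0.0894] [0.0038 0.0038]
knob_pointer side [280.9 147.8] 0.57 [ 0.5409 -0.1208  0.109 ]
knob_pointer top [338.4 211.6] 0.74 [ 0.5421 -0.125   0.109 ]
   tri [ 0.5417 -0.1254  0.1061] [0.0009 0.0009]Traceback (most recent call last):
  File "<stdin>", line 10, in <module>
ValueError: it knows: carton_mid, console, door_hinge, door_press, fuses, knob_pointer, loop_tool_mid, mug_mid, rib_mid, rocker_near_end
```

```bash
python3 - <<'E'
from h import *
a=[cv2.imread(f"pics/{n}0.png")[90:310,190:450] for n in("side","top")]
cv2.imwrite("pics/c0.png",cv2.resize(np.vstack(a) if 0 else np.hstack(a),None,fx=1.53,fy=1.53,interpolation=cv2.INTER_CUBIC))
o=ctrl.observe();print(o["position"],o["ee_rot"],o["ft_force"],o["opening"],o["t"])
E
```

```text
[ 0.24821327 -0.60076247  0.20548535] [ 2.99079562e-05  9.80870381e-01  1.94662001e-01 -4.05983657e-06] [-0.04897263 -1.38714577  0.34159461] 1.0008901929036536 0.6
```

View pics/c0.png

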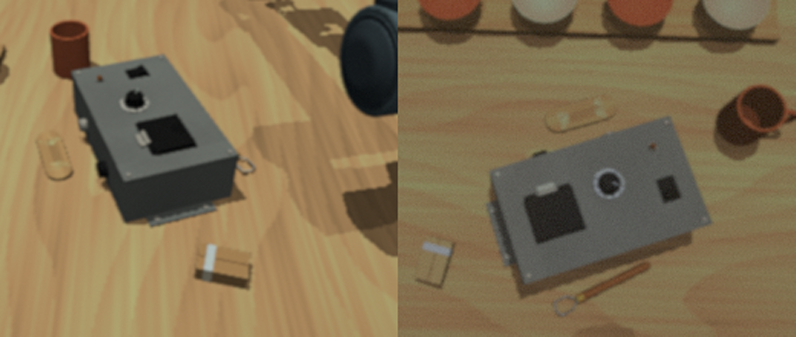

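View pics/side0.png

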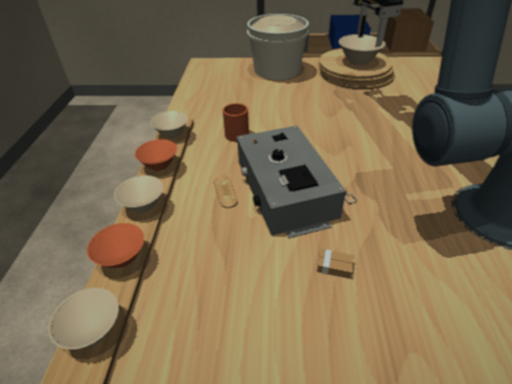

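The pictures show the grey box with rocker (top view ~(367,213)), knob (~(328,210)) and door (~(292,229)). It is yawed to about +0.27 rad; the mug is to its right and the loop tool in front. I'll fit the box pose next.

```bash
cat > fit.py <<'E'
from h import *
from scipy.optimize import least_squares
def proj(f,P):
    c=(np.asarray(P)-f["E"][:3,3])@f["E"][:3,:3]
    return np.array([f["cx"]+f["f"]*c[0]/-c[2], f["cy"]+f["f"]*-c[1]/-c[2]])
F={n:cam(n) for n in("side","top")}
M={"FR":(.09,-.15,.09),"NR":(-.09,-.15,.09),"NL":(-.09,.15,.09),"FL":(.09,.15,.09)}
C={"top":dict(FL=(250.1,202.4),FR=(367.8,166.5),NR=(394.6,237),NL=(272.4,275.6)),
 "side":dict(FR=(237,135.8),NR=(296.5,126.6),NL=(345.5,191.3),FL=(269.7,206.3))}
for n in C:   # subpixel corner refine
    g=cv2.cvtColor(F[n]["img"],cv2.COLOR_BGR2GRAY)
    for k in C[n]:
        p=np.array([[C[n][k]]],np.float32); q=cv2.cornerSubPix(g,p.copy(),(3,3),(-1,-1),(3,50,.01)).ravel()
        if np.linalg.norm(q-p.ravel())<4: C[n][k]=q
def W(v,P):
    c,s=np.cos(v[2]),np.sin(v[2]); return np.array([v[0]+c*P[0]-s*P[1],v[1]+s*P[0]+c*P[1],P[2]])
def res(v,cams): return np.concatenate([proj(F[n],W(v,M[k]))-C[n][k] for n in cams for k in C[n]])
for cams in (["top"],["side"],["top","side"]):
    r=least_squares(res,[.53,-.085,.27],args=(cams,),loss="soft_l1"); print(cams,r.x.round(4)); print(r.fun.round(1).tolist())
v=r.x
print("rocker near",W(v,(-.032,-.105,.1)),"knob",W(v,(.015,-.02,.109)))
for n in F:
    for t,z in (("rocker_near_end",.1),("door_press",.098),("door_hinge",.0945)):
        q=ctrl.pinpoint(t,n)
        if q:
            P=atz(F[n],q[0]["location"],z); d=P-W(v,(0,0,0)); c,s=np.cos(v[2]),np.sin(v[2])
            print(n,t,P.round(4),"box:",np.round([c*d[0]+s*d[1],-s*d[0]+c*d[1]],4))
E
python3 fit.py
```

```text
['top'] [ 0.5285 -0.0895  0.3412]
[0.2, -0.7, -0.2, -0.6, -0.0, 0.3, -0.0, 0.9]
['side'] [ 0.5282 -0.091   0.3375]
[0.1, -0.0, -0.1, -0.4, -0.1, 0.2, 0.1, 0.1]
['top', 'side'] [ 0.5284 -0.0899  0.3395]
[0.4, -0.8, 0.1, -0.5, 0.1, 0.5, 0.1, 0.9, -0.1, 0.2, -0.2, -0.2, -0.1, 0.5, 0.2, 0.4]
rocker near [ 0.53316989 -0.19956622  0.1       ] knob [ 0.54917991 -0.10376602  0.109     ]
side rocker_near_end [ 0.5379 -0.2064  0.1   ] box: [-0.0298 -0.113 ]
side door_press [ 0.4845 -0.0298  0.098 ] box: [-0.0214  0.0713]
side door_hinge [ 0.5297 -0.01    0.0945] box: [0.0278 0.0749]
top rocker_near_end [ 0.5366 -0.1934  0.1   ] box: [-0.0267 -0.1003]
top door_press [ 0.4851 -0.028   0.098 ] box: [-0.0202  0.0728]
top door_hinge [ 0.5306 -0.0131  0.0945] box: [0.0277 0.0716]
```

```bash
python3 -m crank '{"xyz":[[3,4,0],[6,8,0],[8.5,12,0],[11,16,0],[14,20,0],[17,24,0],[20,28,0],[23,32,0],[25,36,-1],[28.2,40,-4],[28.2,40,-4],[28.2,40,-4]],"rotation":[[0,0,-3],[0,0,-3],[0,0,-3],[0,0,-3],[0,0,-3],[0,0,-3],[0,0,-3],[0,0,-3],[0,0,-3],[0,0,-3],[0,0,-3],[0,0,-3]],"hand":[255,255,255,255,255,255,255,255,255,255,255,255]}' 10
python3 - <<'E'
from h import *
F={n:cam(n) for n in("side","top")}
a=[cv2.resize(F["side"]["img"][80:220,200:360],None,fx=2.5,fy=2.5,interpolation=2),cv2.resize(F["top"]["img"][140:280,240:400],None,fx=2.5,fy=2.5,interpolation=2)]
cv2.imwrite("pics/c1.png",np.hstack(a)); print(ctrl.observe()["ft_force"],ctrl.observe()["ee_rot"])
E
```

```text
t: 2.2
position: [0.5301, -0.1994, 0.1643]
ee_rot: [-0.001, 0.985, 0.17, -0.001]
ft_force: [-1.0, -0.3, 0.0]
opening: 0.022
[-0.99627448 -0.26703064 -0.58557492] [4.56683777e-04 9.85674933e-01 1.68655489e-01 2.07678029e-04]
```

View pics/c1.png

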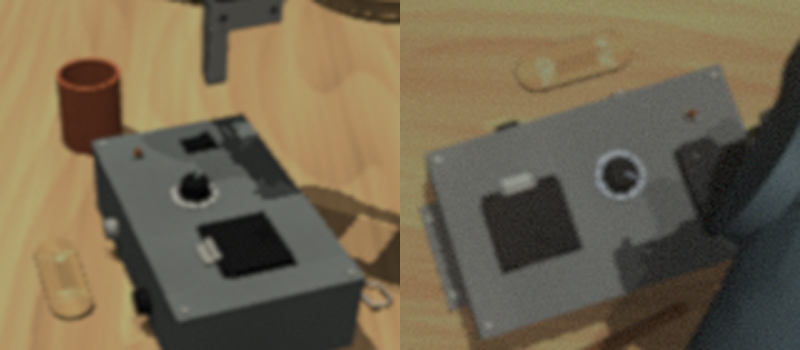

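The left (side) view shows the closed fingertip at about (286,113), above the rocker at about (280,137). In the top view the wrist hides the rocker. I'll compare both with the model.

```bash
cat >> fit.py <<'E'
E
sed '/^for cams/,$d' fit.py > g.py; python3 - <<'E'
from g import *
v=[.5284,-.0899,.3395]
f=F["side"]
print("tcp",proj(f,(.5301,-.1994,.1643)))
for nm,P in dict(pivot=(-.02,-.105,.097),near=(-.032,-.105,.1),knobtop=(.015,-.02,.109),lamp=(.05,-.105,.1),doorc=(-.0045,.0725,.098),press=(-.023,.0725,.098)).items(): print(nm,proj(f,W(v,P)).round(1))
m=ctrl.masks_of("rocker_near_end","side"); print([(q["box"],q["confidence"]) for q in m])
m=ctrl.masks_of("door_press","side"); print([(q["box"],q["confidence"]) for q in m])
pp=ctrl.pinpoint("rocker_near_end","side"); print(pp)
E
```

```text
tcp [285.27577021 112.92874031]
pivot [279.3 135.7]
near [283.5 134. ]
knobtop [277.6 151.7]
lamp [254.7 139.4]
doorc [298.5 175.5]
press [305.7 174. ]
[([274.4, 134.3, 9.5, 4.1], 0.43)]
[([277.8, 163.1, 39.4, 30.5], 0.67)]
[{'location': [280.8, 133.3], 'confidence': 0.54}]
```

```bash
python3 -m crank '{"xyz":[[0,0,-3],[0,0,-5.4],[0,0,-5.6],[0,0,-5.6],[0,0,-5.6]],"rotation":[[0,0,0],[0,0,0],[0,0,0],[0,0,0],[0,0,0]],"hand":[255,255,255,255,255]}'
python3 -m crank '{"xyz":[[0,0,-0.2],[0,0,-0.4],[0,0,-0.6],[0,0,-0.8],[0,0,-0.8]],"rotation":[[0,0,0],[0,0,0],[0,0,0],[0,0,0],[0,0,0]],"hand":[255,255,255,255,255]}'
```

```text
t: 3.05
position: [0.5311, -0.2016, 0.1111]
ee_rot: [0.001, 0.986, 0.169, 0.001]
ft_force: [-0.5, -1.2, -0.1]
opening: 0.007
t: 3.55
position: [0.53, -0.2006, 0.101]
ee_rot: [-0.0, 0.986, 0.169, -0.0]
ft_force: [0.1, -0.1, -0.5]
opening: 0.004
```

```bash
python3 -m crank '{"xyz":[[0,0,-0.15],[0,0,-0.3],[0,0,-0.3]],"rotation":[[0,0,0],[0,0,0],[0,0,0]],"hand":[255,255,255]}'
python3 -m crank '{"xyz":[[0,0,-0.1],[0,0,-0.2],[0,0,-0.2]],"rotation":[[0,0,0],[0,0,0],[0,0,0]],"hand":[255,255,255]}'
python3 -m crank '{"xyz":[[0,0,-0.1],[0,0,-0.15],[0,0,-0.15]],"rotation":[[0,0,0],[0,0,0],[0,0,0]],"hand":[255,255,255]}'
```

```text
t: 3.85
position: [0.5302, -0.201, 0.0985]
ee_rot: [0.0, 0.986, 0.169, -0.0]
ft_force: [-0.6, -1.0, 1.3]
opening: 0.0
t: 4.15
position: [0.5302, -0.2005, 0.0961]
ee_rot: [-0.0, 0.986, 0.169, 0.0]
ft_force: [-0.1, 0.5, 0.1]
opening: 0.005
t: 4.45
position: [0.5302, -0.2007, 0.0949]
ee_rot: [-0.0, 0.986, 0.169, 0.0]
ft_force: [-0.5, -0.0, 0.4]
opening: 0.005
```

```bash
python3 -m crank '{"xyz":[[0,0,-0.1],[0,0,-0.1]],"rotation":[[0,0,0],[0,0,0]],"hand":[255,255]}'
python3 -m crank '{"xyz":[[0,0,-0.1],[0,0,-0.1]],"rotation":[[0,0,0],[0,0,0]],"hand":[255,255]}'
```

```text
t: 4.65
position: [0.5303, -0.2007, 0.0948]
ee_rot: [-0.0, 0.986, 0.169, -0.0]
ft_force: [-2.1, 1.1, 6.1]
opening: 0.006
t: 4.85
position: [0.5304, -0.2007, 0.0947]
ee_rot: [-0.0, 0.986, 0.169, -0.0]
ft_force: [-4.9, 2.8, 11.0]
opening: 0.003
```

```bash
python3 -m crank '{"xyz":[[0,0,3],[0,0,6],[-1,4,7],[-2,8,7],[-3.6,12.5,7],[-4.8,17.1,6],[-4.8,17.1,5],[-4.8,17.1,5],[-4.8,17.1,5]],"rotation":[[0,0,0],[0,0,0],[0,0,0],[0,0,0],[0,0,0],[0,0,0],[0,0,0],[0,0,0],[0,0,0]],"hand":[255,255,255,255,255,255,255,255,255]}'
python3 - <<'E'
from g import *
a=[cv2.resize(F["side"]["img"][95:225,230:360],None,fx=3,fy=3,interpolation=2),cv2.resize(F["top"]["img"][150:280,260:390],None,fx=3,fy=3,interpolation=2)]
cv2.imwrite("pics/c2.png",np.hstack(a)); p=ctrl.observe()["position"]; print(p,proj(F["side"],p))
E
```

```text
t: 5.75
position: [0.4826, -0.0305, 0.1431]
ee_rot: [0.0, 0.986, 0.169, 0.0]
ft_force: [1.0, -0.3, 1.1]
opening: 0.004
[ 0.48300758 -0.0310047   0.1435232 ] [306.81704627 157.96830868]
```

View pics/c2.png

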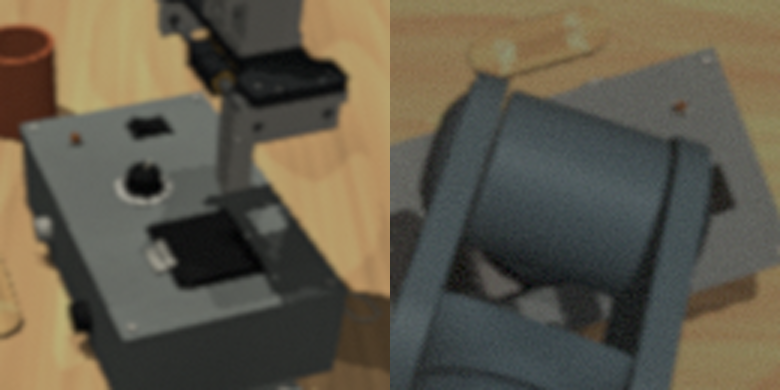

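In the side view the fingertip hangs at about (308,158), over the near half of the shut door, and the knob and rocker are clear. I'll press the door slowly.

```bash
python3 -m crank '{"xyz":[[0,0,-2],[0,0,-3.6],[0,0,-4],[0,0,-4.2],[0,0,-4.2]],"rotation":[[0,0,0],[0,0,0],[0,0,0],[0,0,0],[0,0,0]],"hand":[255,255,255,255,255]}'
python3 -m crank '{"xyz":[[0,0,-0.15],[0,0,-0.3],[0,0,-0.45],[0,0,-0.45]],"rotation":[[0,0,0],[0,0,0],[0,0,0],[0,0,0]],"hand":[255,255,255,255]}'
python3 -m crank '{"xyz":[[0,0,-0.1],[0,0,-0.1],[0,0,-0.1]],"rotation":[[0,0,0],[0,0,0],[0,0,0]],"hand":[255,255,255]}'
```

```text
t: 6.35
position: [0.4828, -0.0303, 0.1015]
ee_rot: [0.0, 0.986, 0.169, 0.0]
ft_force: [0.2, 0.0, -0.4]
opening: 0.004
t: 6.75
position: [0.4827, -0.03, 0.0969]
ee_rot: [0.0, 0.986, 0.169, 0.001]
ft_force: [0.0, -0.3, 3.1]
opening: 0.008
t: 7.05
position: [0.4826, -0.0299, 0.0958]
ee_rot: [0.0, 0.986, 0.169, 0.0]
ft_force: [0.7, -1.0, 2.7]
opening: 0.005
```

```bash
python3 -m crank '{"xyz":[[0,0,-0.1],[0,0,-0.1]],"rotation":[[0,0,0],[0,0,0]],"hand":[255,255]}'
python3 -m crank '{"xyz":[[0,0,-0.1],[0,0,-0.1]],"rotation":[[0,0,0],[0,0,0]],"hand":[255,255]}'
```

```text
t: 7.25
position: [0.4826, -0.0299, 0.0946]
ee_rot: [0.0, 0.986, 0.169, 0.0]
ft_force: [0.2, -1.7, 2.3]
opening: 0.005
t: 7.45
position: [0.4825, -0.0299, 0.0937]
ee_rot: [0.0, 0.986, 0.169, 0.0]
ft_force: [0.6, -0.8, 4.4]
opening: 0.008
```

```bash
python3 -m crank '{"xyz":[[0,0,-0.1],[0,0,-0.1]],"rotation":[[0,0,0],[0,0,0]],"hand":[255,255]}'
```

```text
t: 7.65
position: [0.4827, -0.0299, 0.0935]
ee_rot: [0.0, 0.986, 0.169, 0.0]
ft_force: [-2.5, -0.9, 8.7]
opening: 0.003
```

```bash
python3 -m crank '{"xyz":[[-0.5,-0.2,4],[-2.5,-1.5,8],[-4,-5,11],[-5,-9,13],[-5,-13,14],[-5,-17,15],[-5,-21,15],[-5,-25,15],[-5,-29,15],[-5,-29,15],[-5,-29,15],[-5,-29,15]],"rotation":[[0,0,0],[0,0,0],[0,0,0],[0,0,0],[0,0,0],[0,0,0],[0,0,0],[0,0,0],[0,0,0],[0,0,0],[0,0,0],[0,0,0]],"hand":[255,255,255,255,255,255,255,255,255,255,255,255]}'
python3 - <<'E'
from g import *
a=[cv2.resize(F["side"]["img"][85:225,220:360],None,fx=2.8,fy=2.8,interpolation=2),cv2.resize(F["top"]["img"][150:290,250:390],None,fx=2.8,fy=2.8,interpolation=2)]
cv2.imwrite("pics/c3.png",np.hstack(a))
for n in F: print(n,[(t,[(np.round(q["location"]),q["confidence"]) for q in ctrl.pinpoint(t,n)[:1]]) for t in("fuses","door_press","rocker_near_end","knob_pointer")])
E
```

```text
t: 8.85
position: [0.432, -0.3182, 0.2416]
ee_rot: [-0.001, 0.986, 0.169, -0.0]
ft_force: [0.1, -0.6, -0.6]
opening: 0.001
side [('fuses', [(array([298., 193.]), 0.58)]), ('door_press', [(array([283., 162.]), 0.63)]), ('rocker_near_end', [(array([281., 134.]), 0.4)]), ('knob_pointer', [(array([279., 147.]), 0.46)])]
top [('fuses', [(array([288., 230.]), 0.76)]), ('door_press', [(array([292., 209.]), 0.97)]), ('rocker_near_end', [(array([291., 207.]), 0.49)]), ('knob_pointer', [(array([336., 212.]), 0.57)])]
```

View pics/c3.png

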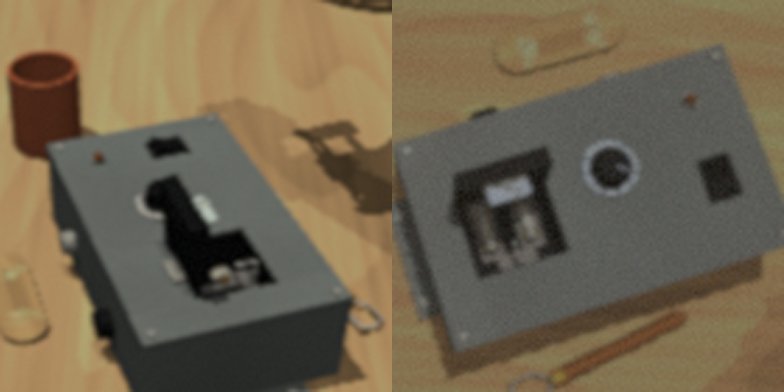

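The door stands upright, with both fuses showing in the well (top view ~(288,230)). Last check: the rocker before and after.

```bash
python3 - <<'E'
from h import *
s,t=cam("side")["img"],cam("top")["img"]
s0,t0=cv2.imread("pics/side0.png"),cv2.imread("pics/top0.png")
z=lambda a,y,x:cv2.convertScaleAbs(cv2.resize(a[y:y+30,x:x+40],None,fx=9,fy=9,interpolation=2),alpha=2)
cv2.imwrite("pics/c4.png",np.vstack([np.hstack([z(s0,120,262),z(s,120,262)]),np.hstack([z(t0,200,350),z(t,200,350)])]))
E
```

```text
(no output)
```

View pics/c4.png

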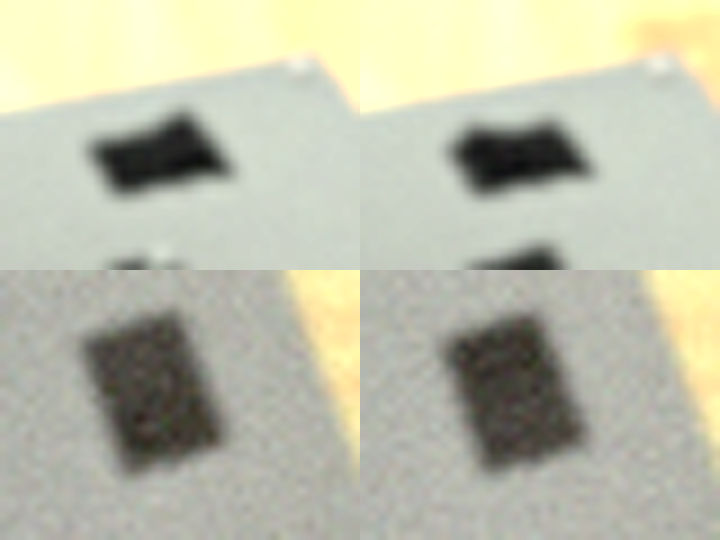

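Before the press (left), the rocker's near end stood up. Now (right) the near end is down and the far end is up, so it is off.

```bash
python3 -c "
from bench import ctrl
print(ctrl.job_done(), ctrl.observe()['t'])"
```

```text
the job is handed in; nothing more can be done
the job is handed in; nothing more can be done
```

The job is handed in: the control box is switched off and the fuse door stands open, with the robot's clock at about 9 s of the 40 s allowed.

- **Rocker:** I pressed its near end down with the closed fingertips until it met its stop, about 5 mm above the deck, with about 11 N on the tip. The before-and-after pictures show the near end now down and the far end up.
- **Fuse door:** I then pressed the door once over the latch, also to its stop. That was about 4.5 mm down, with the force rising from about 3 N at the latch to 9 N at the stop. The last pictures show the door upright, with both fuses visible in the well.
- **Everything else:** The arm finished well clear of the box. The mug, loop tool and rib show no sign of having been moved, and the knob's pointer is within about 2 pixels of where it was. I did not look at the carton again, but the arm never went near it.

**Check that disagreed:** in the last top view the network reported `rocker_near_end` on the opened door, with low confidence (0.49). I ignored that and judged the rocker from the pictures and the contact force.

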